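# Refit the filter unit on the air purifier

## Task

Take the clean filter unit by its handle from the sloping drying rest and lower it gently over the two pegs of the air purifier's base until it sits fully home and flat. Then turn both black clamp knobs clockwise to their end stops so that their tongues lock it down, and let go. Do not knock over or shove aside the pen pot, mug, bottle and jar that stand about.

Things in the scene. Friction and masses are not known exactly. Their poses are not given: they have to be found in the camera images.
- filter: The filter unit, loose, 0.4 to 0.8 kg: grey flange 90 (x) x 184 (y) x 14 mm with two 16 mm through holes at y = +-65 mm, on it a white pleated block 80 x 85 mm up to z = 54 mm, on top a grey handle. Origin: centre of the flange's underside, z up through the handle. Same after a half turn about z. At first it lies on the rest's slope, z leaning 30 degrees from vertical towards the robot.
- handle (a point): Centre of the filter unit's handle bar, 88 mm above the unit's origin along its z; axes as the unit's. The bar is 22 mm wide (x), 85 mm long (y) and 28 mm deep (from z = 72 to 100 mm of the unit), on two posts, clear of the white block by 18 mm. At the start the handle leans with the unit, 30 degrees from vertical.
- base: The air purifier's base, white, fixed, 130 (x) x 310 (y) x 50 mm high. Origin: centre of its underside. On its top two steel pegs at x = 0, y = +-65 mm, 12 mm thick, 26 mm tall, the upper 10 mm tapering to 4 mm. The flange goes over them and rests flat on the top, its length along the base's; either way round is right.
- seat (a point): Centre of the base's top face, midway between the pegs, 50 mm above the table; axes as the base's. The filter unit's origin comes here when it is home.
- clamp_left (a joint): Angle (rad) of the clamp knob at the base's +y end, axis at y = +125 mm; grows clockwise seen from above. 0 to 0.3 at the start (open), end stop 1.4 (locked). Stiff (0.06 N m), stays where left. Its tongue, 16 to 24 mm above the base's top, reaches 45 mm from the axis: at 1.4 it points to the base's centre, over the flange; at the start it is clear of it.
- clamp_right (a joint): The same for the clamp knob at the base's -y end (y = -125 mm): also clockwise, 0 to 0.3 open, 1.4 locked.
- grip_left (a point): On the axis of the left clamp, 50 mm above the base's top (100 mm above the table): the point to grip. The knob is an upright black bar 48 mm long (point's x), 16 mm thick (point's y), from 24 to 64 mm above the base's top. The tongue points along the point's +x. The point turns with the knob; z is up.
- grip_right (a point): The same point and axes on the right clamp.
- rest: The drying rest, dark steel, fixed: a sloping sheet 125 x 220 mm on short legs, its slope of 30 degrees rising along the body's +x (away from the robot), with a low lip 12 mm high along its foot. Origin on the table 70 mm in front (-x) of the sheet's middle, where the sheet's upper face is 60 mm above the table.
- pen_pot: Bystander: dark open pen pot, 72 mm across, 95 mm high, loose. Origin: centre of its underside.
- mug: Bystander: white mug, 80 mm across, 90 mm high, loose. Origin: centre of its underside.
- bottle: Bystander: white bottle, 70 mm across, 170 mm high, loose. Origin: centre of its underside.
- jar: Bystander: small jar, 70 mm across, 80 mm high, loose. Origin: centre of its underside.
Things that resemble listed ones, but are neither listed nor needed, are in the scene too. What is shaped like the filter but purple is not meant.

How it is judged:
By the outcome, as a careful person would: the job done as asked, in the order asked, and still so for the second after the job is handed in, with the robot touching nothing.
It also fails if it takes over 64 s, if anything falls off the work surface, if the arm or the gripper's body presses on something with over 40 N, if the wrist force passes 120 N, or if a joint passes its speed limit or range.

## Robot

A 6-joint arm with a two-finger parallel gripper is mounted at the origin on the work surface. World frame = base frame: x ahead of the robot, y to its left, z up, the work surface at z = 0. Lengths are in mm, angles in rad, forces in N, time in s.
With the tool pointing down it reaches from about 275 to 1000 mm from the base axis. Payload 8.4 kg.
Tool frame: the origin (TCP) lies between the finger pads; the fingertips stand 25 mm ahead of it and the grasp point (between the pads) lies 6 mm ahead of it; z points along the fingers, y is the line along which they close (so a half turn about z gives the same grasp; the last joint's range is limited). The gripper opens to 85 mm and grips with 20 to 120 N. Pads are 22 mm wide; open, the fingers measure 114 mm over their backs; the gripper's body (76 mm by 85 mm) begins 54 mm behind the grasp point. The pads swing forward as they close: fully open they stand 13 mm farther back than shut.
Start: joints at [-1.329, 0.353, 1.633, -0, 1.155, -0.002], TCP at [150.868, -606.52, 256.281] pointing down, gripper open.
Joint ranges: [-2.63, 2.63], [-0.92, 2.1], [0.06, 2.66], [-1.3, 4.44], [0, 2.69], [-3.02, 3.02]. Speed limits (rad/s): [2.22, 2.22, 2.79, 3.14, 3.14, 3.14].

## Interface

Orientations are given as [roll, pitch, yaw] about the fixed x, y, z axes, in that order (R = Rz(yaw) Ry(pitch) Rx(roll)).
In Python, from rig import r, eyes, workorder gives the robot as it stands. The module is installed in compiled form; this text tells all that it offers.
- The arm moves only by the tool step_arm, never from a script. Its argument "moves" is a list of rows, each an object of numbers: "tx", "ty", "tz": the shift along the tool's x, y, z scaled (see below); "ax", "ay", "az": the turn, a rotation vector about the tool's x, y, z scaled (see below). In form: [{"tx": .., "ty": .., "tz": .., "ax": .., "ay": .., "az": ..}, ...]. A call has 1 to 5 rows; each row shifts and turns the commanded pose from where the row before left it, along the tool's axes as they then stand; what a row does not reach is not made up. The controller multiplies each number of a shift by 25 mm and each number of a turn by 90 degrees. A row lasts 1/8 s, in which the tool goes at most 62.5 mm and 10.7 degrees, less where a joint would pass 70% of its speed; a pose out of reach is approached as far as the arm can. A call with a number of a shift or a turn outside -1 to 1 is refused whole. A call with a gripper value outside its range is refused whole. "gripper" is the opening, from 0 (shut) to 1 (fully open), set as the call begins (left out, the last holds). The fingers move at their own pace and stop on an object; "newtons" is the grip in N (left out, the last holds). Time passes only in rows, so rows that do not move let the fingers close. It gives the time, the measured TCP pose, the force, the opening and the grip force at its end, in the units of the state.
- r.sense(): the state, without advancing time (a new reading comes with each control period).
- eyes.grab_frame(name): name is "scene" or "top"; returns (picture, depth): 420x560x3 uint8, red, green, blue; 420x560 float32, mm along the optical axis (not along the pixel's ray), 0 where there is no reading.
- eyes.camera_info(name): a dict with "intrinsics" (3x3 intrinsics, pixels), "cam_to_world" (4x4, takes a point from camera to world coordinates). Camera axes: x right, y up, looking along -z (the intrinsics and any distortion apply to the point x, -y, -z); pixel columns grow to the right and rows downward; lengths in mm; the calibration is good to about 2 mm. A picture is of the moment at which its call begins. camera_info takes no time and is no camera call.
- workorder.sign_off(): hands the job in; it is judged then, once.
The state is a dict: "clock": time; "qpos": joint angles; "qvel": joint speeds; "joint_efforts": joint torques, N m; "eef_pos": TCP position; "tcp_rot": TCP orientation; "contact_force": force on the tool from outside, world axes, zero at the start; "wrist_torque": the same for the moment, N m; "opening": opening from 0.0 (shut) to 1.0 (fully open); "grasp_force": force on a finger pad.
Only numpy, scipy, OpenCV 4.12 (cv2) and the standard library are available. Lean on these libraries where they do the work, as an engineer would, in place of code of your own. Each camera call takes 0.05 s, during which the arm holds its last target. There are 200 camera calls.

## Working session

There is one attempt and no reset: what is moved stays moved. The work goes in short steps, Python scripts to look and compute and a tool call to move; the robot and the scene stay as the last step left them, time stands still between calls to the robot, and variables do not carry over. Pictures are saved under pics/ and viewed, at most 10 in all, crops included, and the job is handed in when it is done.

Besides the shell and the picture viewer there is one more tool, called after "Request:" as name(argument=value, ...), one argument or row to a line, values as JSON. step_arm: Moves the arm, as the interface text tells. Its arguments: {"type":"object","properties":{"moves":{"type":"array","items":{"type":"object","properties":{"tx":{"type":"number"},"ty":{"type":"number"},"tz":{"type":"number"},"ax":{"type":"number"},"ay":{"type":"number"},"az":{"type":"number"}}}},"gripper":{"type":"number"},"newtons":{"type":"number"}},"required":["moves"]}

```bash
mkdir -p pics; python3 - <<'E'
from rig import r,eyes
import cv2,numpy as np
for n in("scene","top"):
    p,d=eyes.grab_frame(n); cv2.imwrite(f"pics/{n}0.png",cv2.resize(p[:,:,::-1],(800,600),interpolation=cv2.INTER_CUBIC)); np.save(f"{n}0.npy",d); cv2.imwrite(f"{n}raw.png",p[:,:,::-1])
    i=eyes.camera_info(n); print(n,i["intrinsics"],np.round(i["cam_to_world"],3),[k for k in i])
print(r.sense())
E
```

```text
scene [[500.64354156   0.         275.65893951]
 [  0.         500.64354156 210.64824583]
 [  0.           0.           1.        ]] [[ 8.450000e-01 -4.360000e-01  3.090000e-01  1.020044e+03]
 [ 5.340000e-01  6.880000e-01 -4.920000e-01 -9.393530e+02]
 [ 2.000000e-03  5.810000e-01  8.140000e-01  1.417891e+03]
 [ 0.000000e+00  0.000000e+00  0.000000e+00  1.000000e+00]] ['intrinsics', 'cam_to_world']
top [[395.28820783   0.         279.19044842]
 [  0.         395.28820783 212.5866765 ]
 [  0.           0.           1.        ]] [[ 2.800000e-02  9.900000e-01 -1.370000e-01  3.644110e+02]
 [-1.000000e+00  2.600000e-02 -1.500000e-02 -1.494480e+02]
 [-1.100000e-02  1.370000e-01  9.900000e-01  1.218565e+03]
 [ 0.000000e+00  0.000000e+00  0.000000e+00  1.000000e+00]] ['intrinsics', 'cam_to_world']
{'clock': 0.1, 'qpos': array([-1.32939537e+00,  3.53625056e-01,  1.63403936e+00, -1.85576718e-05,
        1.15520312e+00, -2.39497512e-03]), 'qvel': array([ 1.39628166e-03, -1.51652621e-03,  5.35139651e-04, -2.46024022e-04,
        9.51597751e-05,  8.51531895e-06]), 'joint_efforts': array([-1.15104256e-03, -6.06356764e+01, -3.42821181e+01,  9.02501233e-05,
        4.12569716e-03, -3.29982288e-05]), 'eef_pos': array([ 150.77272368, -606.14228656,  255.61663264]), 'tcp_rot': array([-3.14031774e+00,  1.39150855e-05,  2.43803446e-01]), 'contact_force': array([ 0.18542607, -0.74819377, -0.79735526]), 'wrist_torque': array([-0.0026304 ,  0.00502198, -0.03937725]), 'grasp_force': 0.0, 'opening': 1.0024097612000287}
```

View pics/scene0.png

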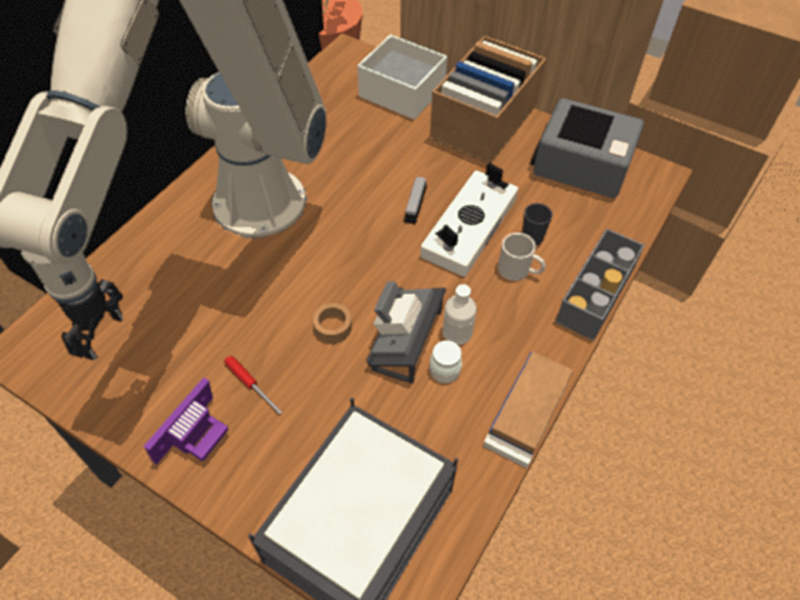

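View pics/top0.png

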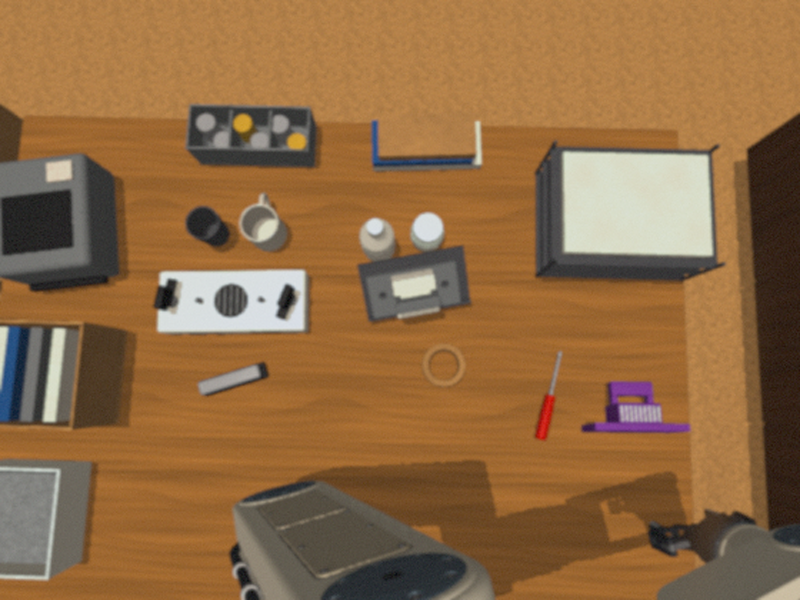

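The scene view shows the base at about (470,225) with its knobs at (447,237) and (496,177), and the filter on its rest at (405,320). In the top view the base is at (232,300), the rest at (413,285) and the handle at (418,312). Bottle (377,238) and jar (427,230) stand right behind the rest; pen pot (207,225) and mug (262,225) stand behind the base.

```bash
cat > h.py <<'E'
import numpy as np,cv2
from rig import eyes,r
def cloud(n,d):
    i=eyes.camera_info(n);K=i["intrinsics"];T=np.array(i["cam_to_world"])
    v,u=np.mgrid[0:d.shape[0],0:d.shape[1]]
    P=np.stack([(u-K[0,2])/K[0,0]*d,-(v-K[1,2])/K[1,1]*d,-d],-1)
    return P@T[:3,:3].T+T[:3,3]
def proj(n,p):
    i=eyes.camera_info(n);K=i["intrinsics"];T=np.array(i["cam_to_world"])
    c=(np.atleast_2d(p)-T[:3,3])@T[:3,:3]
    return np.stack([K[0,2]-K[0,0]*c[:,0]/c[:,2],K[1,2]+K[1,1]*c[:,1]/c[:,2]],-1)
E
python3 - <<'E'
from h import *
a=cv2.imread("topraw.png");b=cv2.imread("sceneraw.png")
A=cv2.resize(a[140:245,100:340],(800,350),interpolation=3)
B=np.hstack([cv2.resize(b[190:275,250:350],(294,250),interpolation=3),cv2.resize(b[110:195,280:380],(294,250),interpolation=3)])
B=np.hstack([B,np.zeros((250,212,3),np.uint8)])
cv2.imwrite("pics/crop.png",np.vstack([A,B]))
for n,im,box in(("top",a,(100,222,170,245)),("scene",b,(285,370,110,200))):
    d=np.load(n+"0.npy");P=cloud(n,d)
    m=np.zeros(d.shape,bool);m[box[2]:box[3],box[0]:box[1]]=1
    t=m&(abs(P[...,2]-50)<8)&(im.min(2)>120)
    Q=P[t];print(n,t.sum(),"z",np.median(Q[:,2]),cv2.minAreaRect(Q[:,:2].astype(np.float32)))
    k=m&(P[...,2]>85)&(P[...,2]<125);Q=P[k]
    for s in (Q[:,1]>Q[:,1].mean(),Q[:,1]<=Q[:,1].mean()):
        q=Q[s];print(" knob",len(q),q.mean(0).round(1),q[:,2].max(),cv2.minAreaRect(q[:,:2].astype(np.float32)))
    print("table z",np.median(P[300:310,150:250,2]) if n=="top" else "")
# filter
for n,im,box in(("top",a,(245,335,165,230)),("scene",b,(255,320,190,270))):
    d=np.load(n+"0.npy");P=cloud(n,d)
    Q=P[box[2]:box[3],box[0]:box[1]].reshape(-1,3);C=im[box[2]:box[3],box[0]:box[1]].reshape(-1,3)
    Q=Q[Q[:,2]>20]; print(n,len(Q),Q.min(0).round(),Q.max(0).round(),np.histogram(Q[:,2],bins=np.arange(20,200,10))[0])
E
```

```text
top 3466 z 49.534803959535566 ((524.4217529296875, 220.93905639648438), (131.42430114746094, 308.14862060546875), 2.700986862182617)
 knob 159 [518.9 342.2 105.8] 117.8268291313234 ((519.7263793945312, 345.2865295410156), (17.704164505004883, 47.97315979003906), 82.5969009399414)
 knob 126 [528.4  94.2 108.6] 117.84173562126966 ((529.4306640625, 95.61582946777344), (17.194683074951172, 47.09450149536133), 69.26866149902344)
table z -0.39714108585087615
scene 1773 z 50.61243022890426 ((491.48419189453125, 209.30870056152344), (269.19287109375, 329.01263427734375), 18.379966735839844)
 knob 131 [544.7 326.4 102.8] 123.11430330657868 ((599.3443603515625, 292.84588623046875), (50.24585723876953, 233.43528747558594), 52.8379020690918)
 knob 193 [588.9 120.   99.2] 119.98643792952316 ((606.9818115234375, 127.50765991210938), (210.36354064941406, 85.38751983642578), 25.570621490478516)
table z 
top 3633 [ 364. -281.   20.] [ 678.  -45. 1219.] [ 22  81 240 365 286 347 855 400 156 336 177  91 234  15   0   0   0]
scene 2982 [ 487. -939.   20.] [1020.  -39. 1418.] [ 56  91 152 227 203 299 680 417 179 221 177  81 138  37   4   3   0]
```

View pics/crop.png

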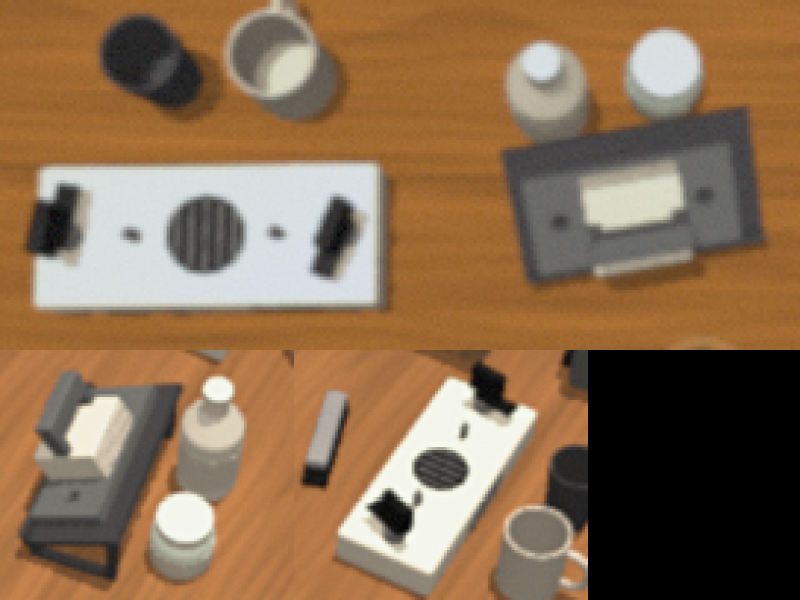

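The crop shows the base with its knobs at (55,222) and (335,238) and pegs at (131,235) and (277,232). The filter lies on the rest, with holes at (560,222) and (705,195) and the handle bar at (645,265). I'll fit the filter model to the depth clouds.

```bash
cat > fit.py <<'E'
from h import *
from scipy.optimize import least_squares
from scipy.spatial.transform import Rotation as R
BX=[((0,0,7),(45,92,7)),((0,0,34),(40,42.5,20)),((0,0,86),(11,42.5,14))]
def sdf(p):
    o=[]
    for c,h in BX:
        q=abs(p-np.array(c))-np.array(h)
        o.append(np.linalg.norm(np.maximum(q,0),axis=1)+np.minimum(q.max(1),0))
    return np.min(np.abs(o),axis=0)*np.sign(np.min(o,axis=0))
def fit(Q,x0,free):
    x=np.array(x0,float)
    loc=lambda x,Q:R.from_euler('xyz',x[3:]).inv().apply(Q-x[:3])
    for k in range(8):
        l=loc(x,Q);m=(sdf(l)<(20 if k<3 else 8))&(l[:,2]>5)
        def f(z):
            y=x.copy();y[free]=z;return sdf(loc(y,Q[m]))
        s=least_squares(f,x[free],loss="soft_l1",f_scale=1.5,x_scale=[10 if i<3 else .1 for i in free]);x[free]=s.x
    return x,m.sum(),np.median(abs(s.fun))
E
python3 - <<'E'
from fit import *
P={n:cloud(n,np.load(n+"0.npy")) for n in("top","scene")}
t=P["top"];print("handle",t[219,293],"holes",t[206,268],t[198,311],"block",t[195,290])
z0=t[219,293]; yaw=.17
x0=[z0[0]+.5*100*np.cos(yaw),z0[1]+.5*100*np.sin(yaw),z0[2]-86.6,0,-np.pi/6,yaw]
sel=lambda n,b:P[n][b[2]:b[3],b[0]:b[1]].reshape(-1,3)
T=sel("top",(245,335,165,230));S=sel("scene",(255,320,190,270))
for nm,Q in(("top",T),("scene",S),("both",np.vstack([T,S]))):
    x,m,e=fit(Q,x0,[0,1,2,3,4,5]);print(nm,x[:3].round(1),np.degrees(x[3:]).round(2),m,e, "handle",(x[:3]+R.from_euler('xyz',x[3:]).apply([0,0,88])).round(1))
# base from both: side by yaw
im=cv2.imread("topraw.png")
# pegs & rest & bystanders
Q=t.reshape(-1,3)
for nm,u,v in(("pen",145,157),("mug",182,157),("bottle",264,167),("jar",299,161)): print(nm,t[v,u].round())
yaw=np.radians(2.4);c=np.array([524.4,220.6])
for s in(65,-65):
  p=[*(c+s*np.array([-np.sin(yaw),np.cos(yaw)])),76]
  for n in("top","scene"): print("peg top",s,n,proj(n,p).round(1))
i1=cv2.resize(im[185:235,105:220],None,fx=7,fy=7,interpolation=2)[:, :800]
cv2.imwrite("pics/peg.png",i1)
E
```

```text
handle [ 503.66918495 -172.44243124   83.27625432] holes [543.63273935 -97.8111004   58.37559528] [ 571.14954188 -225.0254641    58.01629492] block [ 566.60383397 -161.61011115  122.96706414]
top [ 527.6 -160.8   61.1] [ 4.65 65.23 11.85] 1049 2.2667888209036704 handle [ 607.  -151.4   97.9]
scene [ 557.6 -158.9   60.2] [ -0.11 -29.92  12.22] 1457 1.4452175833245107 handle [ 514.6 -168.   136.4]
both [ 557.3 -163.    47. ] [ -1.21 -12.14   5.16] 2133 3.380831222240465 handle [ 538.7 -162.8  133. ]
pen [698. 299.   8.]
mug [703. 183.   2.]
bottle [642. -86. 136.]
jar [ 678. -186.   79.]
peg top 65 top [[137.  209.1]]
peg top 65 scene [[338.  134.8]]
peg top -65 top [[181.2 208.4]]
peg top -65 scene [[322.1 157.7]]
```

View pics/peg.png

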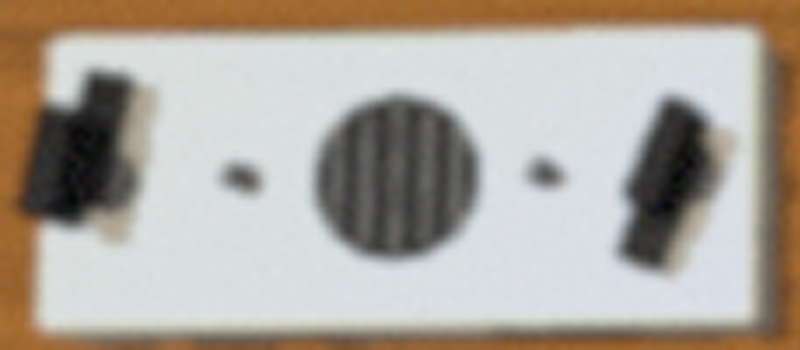

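```bash
cat >> h.py <<'E'
def ray(n,uv,z):
    i=eyes.camera_info(n);K=i["intrinsics"];T=np.array(i["cam_to_world"]);uv=np.atleast_2d(uv)
    d=np.stack([(uv[:,0]-K[0,2])/K[0,0],-(uv[:,1]-K[1,2])/K[1,1],-np.ones(len(uv))],-1)@T[:3,:3].T
    return T[:3,3]+d*((z-T[2,3])/d[:,2])[:,None]
E
python3 - <<'E'
from fit import *
P={n:cloud(n,np.load(n+"0.npy")) for n in("top","scene")}
sel=lambda n,b:P[n][b[2]:b[3],b[0]:b[1]].reshape(-1,3)
T=sel("top",(245,335,165,230));S=sel("scene",(255,320,190,270))
x0=[557.6,-158.9,60.2,0,-np.pi/6,.21]
for nm,Q in(("top",T),("scene",S),("both",np.vstack([T,S]))):
    x,m,e=fit(Q,x0,[0,1,2,5]);print(nm,x[:3].round(1),np.degrees(x[3:]).round(2),m,e.round(2), "handle",(x[:3]+R.from_euler('xyz',x[3:]).apply([0,0,88])).round(1))
    # projected holes
    for s in(65,-65):print("  hole px",proj("top",x[:3]+R.from_euler('xyz',x[3:]).apply([0,s,14])).round(1),end="")
    print()
for n,box in(("top",(100,222,178,240)),("scene",(285,372,115,200))):
    g=cv2.imread(n+"raw.png").min(2)[box[2]:box[3],box[0]:box[1]]
    for th in(140,170,190,205):
        cs,_=cv2.findContours((g>th).astype(np.uint8),cv2.RETR_EXTERNAL,cv2.CHAIN_APPROX_NONE)
        c=max(cs,key=cv2.contourArea)[:,0]+[box[0],box[2]]
        w=ray(n,c,50)[:,:2].astype(np.float32);print(n,th,cv2.minAreaRect(w))
im=cv2.imread("topraw.png").astype(float)
g=im.mean(2)
for s,(u,v) in((65,(139,210)),(-65,(182,209)),("grille",(161,210))):
    k=4 if s!="grille" else 13
    G=np.clip(190-g[v-k:v+k+1,u-k:u+k+1],0,None);yy,xx=np.mgrid[v-k:v+k+1,u-k:u+k+1]
    q=[(G*xx).sum()/G.sum(),(G*yy).sum()/G.sum()];print(s,q,ray("top",q,63 if s!="grille" else 50).round(1))
E
```

```text
top [ 560.1 -161.1   58.3] [  0.   -30.    12.03] 1984 1.18 handle [ 517.  -170.3  134.5]
  hole px [[268.2 206.7]]  hole px [[311.6 198.7]]
scene [ 557.6 -158.8   60.2] [  0.   -30.    12.09] 1456 1.46 handle [ 514.6 -168.1  136.4]
  hole px [[267.4 207.4]]  hole px [[310.9 199.4]]
both [ 559.  -158.9   58.8] [  0.   -30.    11.69] 3468 1.46 handle [ 515.9 -167.8  135. ]
  hole px [[267.4 206.9]]  hole px [[310.9 199.2]]
top 140 ((523.791748046875, 220.94573974609375), (128.8084716796875, 308.6796569824219), 2.279567241668701)
top 170 ((524.152587890625, 221.1053009033203), (126.52961730957031, 304.0163269042969), 2.290180206298828)
top 190 ((524.4500732421875, 221.18748474121094), (124.3175048828125, 302.4244384765625), 2.306828260421753)
top 205 ((524.7337646484375, 221.08322143554688), (121.16429138183594, 299.36590576171875), 1.6058720350265503)
scene 140 ((524.125, 220.762939453125), (131.49314880371094, 312.6222839355469), 2.3578059673309326)
scene 170 ((523.3936157226562, 221.43930053710938), (128.7341766357422, 308.5728759765625), 2.380897283554077)
scene 190 ((523.3553466796875, 221.73788452148438), (126.46846771240234, 306.84613037109375), 2.33005428314209)
scene 205 ((523.3374633789062, 221.83905029296875), (124.78974914550781, 303.88140869140625), 2.3585641384124756)
65 [np.float64(139.13651780667044), np.float64(209.99547767100054)] [[520.8 283.9  63. ]]
-65 [np.float64(182.45615251299827), np.float64(209.4155979202773)] [[526.  155.1  63. ]]
grille [np.float64(161.19081272084807), np.float64(209.96604507527394)] [[524.5 222.4  50. ]]
```

```bash
cat > plan.py <<'E'
from h import *
from scipy.spatial.transform import Rotation as R
from scipy.linalg import fractional_matrix_power as fmp
FX=np.array([559.3,-160.0,59.0]);FR=R.from_euler('xyz',[0,-np.pi/6,np.radians(12)]).as_matrix()
BC=np.array([524,220.7,50.]);BY=np.radians(2.3)
def tool(F): return np.stack([F[:,1],F[:,0],-F[:,2]],1)   # tool rot for filter rot F
def H(Rm,p): T=np.eye(4);T[:3,:3]=Rm;T[:3,3]=p;return T
def now():
    s=r.sense();return H(R.from_euler('xyz',s["tcp_rot"]).as_matrix(),s["eef_pos"])
def rows(A,B,n=None):
    D=np.linalg.inv(A)@B
    k=1
    while 1:
        m=n or k;S=np.real(fmp(D,1/m));t=S[:3,3]/25;a=R.from_matrix(S[:3,:3]).as_rotvec()/(np.pi/2)
        if n or (abs(t).max()<=.95 and np.linalg.norm(a)<.112):break
        k+=1
    t=t.round(2);a=a.round(3)
    print(m,"rows",dict(tx=t[0],ty=t[1],tz=t[2],ax=a[0],ay=a[1],az=a[2]))
    C=A.copy()
    for i in range(m):
        C=C@H(R.from_rotvec(a*np.pi/2).as_matrix(),t*25)
        if i in(m//4,m//2,3*m//4,m-1):print("   via",C[:3,3].round(0))
    print("   resid mm",(B[:3,3]-C[:3,3]).round(2))
    return C
E
python3 - <<'E'
from plan import *
h=FX+FR@[0,0,88];Rt=tool(FR);print(h)
rows(now(),H(Rt,h+FR[:,2]*90))
E
```

```text
[ 516.26150557 -169.1481144   135.21023553]
25 rows {'tx': np.float64(0.93), 'ty': np.float64(0.02), 'tz': np.float64(0.14), 'ax': np.float64(-0.011), 'ay': np.float64(0.01), 'az': np.float64(-0.038)}
   via [ 301. -544.  238.]
   via [ 401. -446.  231.]
   via [ 462. -319.  225.]
   via [ 475. -180.  213.]
   resid mm [-2.84  1.41  0.46]
```

Request:
step_arm(
  moves=[
    {"tx": 0.93, "ty": 0.02, "tz": 0.14, "ax": -0.011, "ay": 0.01, "az": -0.038},
    {"tx": 0.93, "ty": 0.02, "tz": 0.14, "ax": -0.011, "ay": 0.01, "az": -0.038},
    {"tx": 0.93, "ty": 0.02, "tz": 0.14, "ax": -0.011, "ay": 0.01, "az": -0.038},
    {"tx": 0.93, "ty": 0.02, "tz": 0.14, "ax": -0.011, "ay": 0.01, "az": -0.038},
    {"tx": 0.93, "ty": 0.02, "tz": 0.14, "ax": -0.011, "ay": 0.01, "az": -0.038},
  ],
  gripper=0.8,
)

```text
clock: 0.72
eef_pos: [261.2, -567.5, 241.7]
tcp_rot: [3.045, -0.065, 0.548]
contact_force: [-0.1, 0.3, -0.7]
opening: 0.803
grasp_force: 0.0
```

Request:
step_arm(
  moves=[
    {"tx": 0.93, "ty": 0.02, "tz": 0.14, "ax": -0.011, "ay": 0.01, "az": -0.038},
    {"tx": 0.93, "ty": 0.02, "tz": 0.14, "ax": -0.011, "ay": 0.01, "az": -0.038},
    {"tx": 0.93, "ty": 0.02, "tz": 0.14, "ax": -0.011, "ay": 0.01, "az": -0.038},
    {"tx": 0.93, "ty": 0.02, "tz": 0.14, "ax": -0.011, "ay": 0.01, "az": -0.038},
    {"tx": 0.93, "ty": 0.02, "tz": 0.14, "ax": -0.011, "ay": 0.01, "az": -0.038},
  ],
)

```text
clock: 1.35
eef_pos: [355.8, -498.7, 234.1]
tcp_rot: [2.933, -0.097, 0.855]
contact_force: [0.5, 0.1, 0.5]
opening: 0.796
grasp_force: 0.0
```

Request:
step_arm(
  moves=[
    {"tx": 0.93, "ty": 0.02, "tz": 0.14, "ax": -0.011, "ay": 0.01, "az": -0.038},
    {"tx": 0.93, "ty": 0.02, "tz": 0.14, "ax": -0.011, "ay": 0.01, "az": -0.038},
    {"tx": 0.93, "ty": 0.02, "tz": 0.14, "ax": -0.011, "ay": 0.01, "az": -0.038},
    {"tx": 0.93, "ty": 0.02, "tz": 0.14, "ax": -0.011, "ay": 0.01, "az": -0.038},
    {"tx": 0.93, "ty": 0.02, "tz": 0.14, "ax": -0.011, "ay": 0.01, "az": -0.038},
  ],
)

```text
clock: 1.98
eef_pos: [426.6, -405.5, 229.4]
tcp_rot: [2.816, -0.094, 1.165]
contact_force: [0.2, -0.2, -0.1]
opening: 0.798
grasp_force: 0.0
```

Request:
step_arm(
  moves=[
    {"tx": 0.93, "ty": 0.02, "tz": 0.14, "ax": -0.011, "ay": 0.01, "az": -0.038},
    {"tx": 0.93, "ty": 0.02, "tz": 0.14, "ax": -0.011, "ay": 0.01, "az": -0.038},
    {"tx": 0.93, "ty": 0.02, "tz": 0.14, "ax": -0.011, "ay": 0.01, "az": -0.038},
    {"tx": 0.93, "ty": 0.02, "tz": 0.14, "ax": -0.011, "ay": 0.01, "az": -0.038},
    {"tx": 0.93, "ty": 0.02, "tz": 0.14, "ax": -0.011, "ay": 0.01, "az": -0.038},
  ],
)

```text
clock: 2.6
eef_pos: [467.4, -295.8, 223.6]
tcp_rot: [2.705, -0.055, 1.473]
contact_force: [-0.4, -0.2, -0.4]
opening: 0.801
grasp_force: 0.0
```

Request:
step_arm(
  moves=[
    {"tx": 0.93, "ty": 0.02, "tz": 0.14, "ax": -0.011, "ay": 0.01, "az": -0.038},
    {"tx": 0.93, "ty": 0.02, "tz": 0.14, "ax": -0.011, "ay": 0.01, "az": -0.038},
    {"tx": 0.93, "ty": 0.02, "tz": 0.14, "ax": -0.011, "ay": 0.01, "az": -0.038},
    {"tx": 0.93, "ty": 0.02, "tz": 0.14, "ax": -0.011, "ay": 0.01, "az": -0.038},
    {"tx": 0.93, "ty": 0.02, "tz": 0.14, "ax": -0.011, "ay": 0.01, "az": -0.038},
  ],
)

```text
clock: 3.22
eef_pos: [475.0, -179.5, 212.7]
tcp_rot: [2.612, 0.014, 1.773]
contact_force: [0.2, 0.3, 0.1]
opening: 0.8
grasp_force: 0.0
```

```bash
python3 - <<'E'
from plan import *
h=FX+FR@[0,0,88];Rt=tool(FR)
for n in("scene","top"):
    p,d=eyes.grab_frame(n); np.save(n+"1.npy",d);cv2.imwrite(n+"raw1.png",p[:,:,::-1])
    print(n,proj(n,[now()[:3,3],h]))
a=now();print(a.round(3),r.sense()["contact_force"],r.sense()["opening"])
C=rows(a,H(Rt,h+FR[:,2]*60)); rows(C,H(Rt,h+FR[:,2]*6))
p=cv2.imread("sceneraw1.png")[140:290,210:370];cv2.imwrite("pics/s1.png",cv2.resize(p,(640,600),interpolation=3))
E
```

```text
scene [[256.8490594  190.37279213]
 [270.18134465 209.2882744 ]]
top [[296.2374231  224.44095045]
 [292.34955801 212.17581548]]
[[-2.01000e-01  8.45000e-01  4.96000e-01  4.74080e+02]
 [ 9.79000e-01  1.80000e-01  9.10000e-02 -1.78442e+02]
 [-1.20000e-02  5.04000e-01 -8.64000e-01  2.12003e+02]
 [ 0.00000e+00  0.00000e+00  0.00000e+00  1.00000e+00]] [0.9296917  0.00738534 0.42227219] 0.8034745860070954
2 rows {'tx': np.float64(0.01), 'ty': np.float64(-0.02), 'tz': np.float64(0.56), 'ax': np.float64(0.001), 'ay': np.float64(0.004), 'az': np.float64(0.0)}
   via [ 481. -177.  200.]
   via [ 487. -175.  187.]
   resid mm [-0.06  0.11 -0.13]
3 rows {'tx': np.float64(0.0), 'ty': np.float64(-0.0), 'tz': np.float64(0.72), 'ax': np.float64(0.0), 'ay': np.float64(0.0), 'az': np.float64(0.0)}
   via [ 496. -174.  172.]
   via [ 505. -172.  156.]
   via [ 513. -170.  141.]
   resid mm [-0.13  0.18 -0.16]
```

View pics/s1.png

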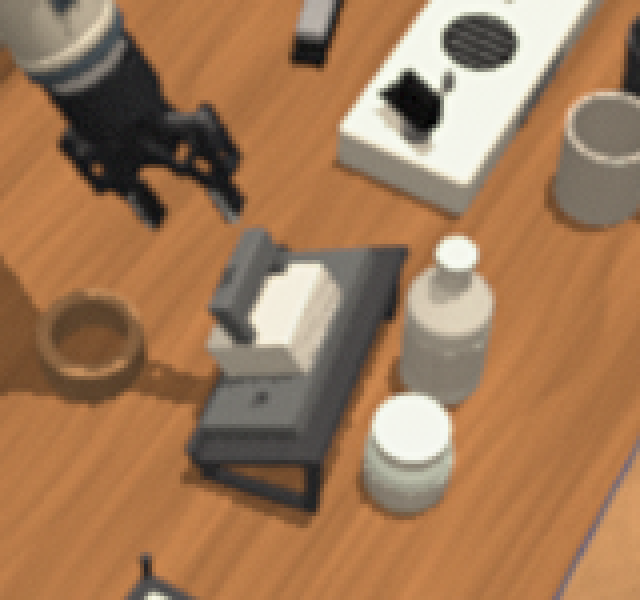

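The open fingers (150,215) and (235,215) line up with the handle bar (243,285), and the projected handle point (241,277) lies on it. Going down and closing.

Request:
step_arm(
  moves=[
    {"tx": 0.01, "ty": -0.02, "tz": 0.56, "ax": 0.001, "ay": 0.004},
    {"tx": 0.01, "ty": -0.02, "tz": 0.56, "ax": 0.001, "ay": 0.004},
    {"tz": 0.54},
    {"tz": 0.54},
    {"tz": 0.54},
  ],
)

```text
schema error: expected keys tx, ty, tz, ax, ay, az
```

Request:
step_arm(
  moves=[
    {"tz": 0.54},
    {},
    {},
    {},
    {},
  ],
)

```text
schema error: expected keys tx, ty, tz, ax, ay, az
```

Request:
step_arm(
  moves=[
    {},
    {},
    {},
    {},
    {},
  ],
  gripper=0,
  newtons=40,
)

```text
schema error: expected keys tx, ty, tz, ax, ay, az
```

Request:
step_arm(
  moves=[
    {"tx": 0.01, "ty": -0.02, "tz": 0.56, "ax": 0.001, "ay": 0.004, "az": 0},
    {"tx": 0.01, "ty": -0.02, "tz": 0.56, "ax": 0.001, "ay": 0.004, "az": 0},
    {"tx": 0, "ty": 0, "tz": 0.54, "ax": 0, "ay": 0, "az": 0},
    {"tx": 0, "ty": 0, "tz": 0.54, "ax": 0, "ay": 0, "az": 0},
    {"tx": 0, "ty": 0, "tz": 0.54, "ax": 0, "ay": 0, "az": 0},
  ],
)

```text
clock: 3.95
eef_pos: [508.5, -173.6, 151.8]
tcp_rot: [2.616, 0.003, 1.777]
contact_force: [-0.5, 1.1, 0.4]
opening: 0.796
grasp_force: 0.0
```

Request:
step_arm(
  moves=[
    {"tx": 0, "ty": 0, "tz": 0.54, "ax": 0, "ay": 0, "az": 0},
    {"tx": 0, "ty": 0, "tz": 0, "ax": 0, "ay": 0, "az": 0},
  ],
)

```text
clock: 4.2
eef_pos: [514.6, -171.8, 139.9]
tcp_rot: [2.617, 0.002, 1.777]
contact_force: [-0.4, 0.5, 0.6]
opening: 0.798
grasp_force: 0.0
```

Request:
step_arm(
  moves=[
    {"tx": 0, "ty": 0, "tz": 0, "ax": 0, "ay": 0, "az": 0},
    {"tx": 0, "ty": 0, "tz": 0, "ax": 0, "ay": 0, "az": 0},
    {"tx": 0, "ty": 0, "tz": 0, "ax": 0, "ay": 0, "az": 0},
    {"tx": 0, "ty": 0, "tz": 0, "ax": 0, "ay": 0, "az": 0},
    {"tx": 0, "ty": 0, "tz": 0, "ax": 0, "ay": 0, "az": 0},
  ],
  gripper=0,
  newtons=50,
)

```text
clock: 4.82
eef_pos: [514.4, -172.1, 141.6]
tcp_rot: [2.616, 0.003, 1.777]
contact_force: [-4.9, -2.1, 3.0]
opening: 0.248
grasp_force: 54.6
```

Request:
step_arm(
  moves=[
    {"tx": 0, "ty": 0, "tz": -0.3, "ax": 0, "ay": 0, "az": 0},
    {"tx": 0, "ty": 0, "tz": -0.6, "ax": 0, "ay": 0, "az": 0},
    {"tx": 0, "ty": 0, "tz": -0.9, "ax": 0, "ay": 0, "az": 0},
    {"tx": 0, "ty": 0, "tz": -0.9, "ax": 0, "ay": 0, "az": 0},
    {"tx": 0, "ty": 0, "tz": -0.6, "ax": 0, "ay": 0, "az": 0},
  ],
)

```text
clock: 5.45
eef_pos: [473.5, -180.3, 213.8]
tcp_rot: [2.616, 0.003, 1.778]
contact_force: [-0.4, 0.0, -3.9]
opening: 0.249
grasp_force: 53.6
```

```bash
python3 - <<'E'
from plan import *
s=r.sense();print(s["opening"],s["grasp_force"],s["contact_force"],s["wrist_torque"])
F=R.from_euler('z',BY).as_matrix()
C=rows(now(),H(tool(F),BC+[0,0,94+75]))
E
```

```text
0.24912190126274955 53.563780188560486 [-0.40547354  0.00911904 -3.85670937] [-0.1388874   0.62699954  0.05576904]
17 rows {'tx': np.float64(0.92), 'ty': np.float64(0.23), 'tz': np.float64(0.06), 'ax': np.float64(0.02), 'ay': np.float64(-0.002), 'az': np.float64(0.006)}
   via [481. -62. 220.]
   via [491.  32. 222.]
   via [505. 126. 220.]
   via [523. 220. 215.]
   resid mm [1.49 1.02 3.68]
```

Request:
step_arm(
  moves=[
    {"tx": 0, "ty": 0, "tz": -0.6, "ax": 0.02, "ay": 0, "az": 0},
    {"tx": 0, "ty": 0, "tz": -0.8, "ax": 0.05, "ay": 0, "az": 0},
    {"tx": 0, "ty": 0, "tz": -0.8, "ax": 0.05, "ay": 0, "az": 0},
    {"tx": 0.3, "ty": 0, "tz": -0.3, "ax": 0.05, "ay": 0, "az": 0},
  ],
)

```text
clock: 5.95
eef_pos: [445.2, -179.1, 270.2]
tcp_rot: [2.884, 0.005, 1.776]
contact_force: [0.7, -0.3, -5.2]
opening: 0.245
grasp_force: 53.5
```

```bash
python3 - <<'E'
from plan import *
s=r.sense();print(s["opening"],s["grasp_force"],s["contact_force"],s["wrist_torque"])
F=R.from_euler('z',BY).as_matrix()
C=rows(now(),H(tool(F),BC+[0,0,94+115]))
E
```

```text
0.244964514509992 53.45021367073059 [ 0.72664234 -0.2666971  -5.16310398] [0.0005749  0.28254887 0.09092751]
17 rows {'tx': np.float64(0.91), 'ty': np.float64(0.3), 'tz': np.float64(0.07), 'ax': np.float64(0.01), 'ay': np.float64(-0.001), 'az': np.float64(0.006)}
   via [462. -60. 270.]
   via [479.  34. 267.]
   via [500. 128. 263.]
   via [524. 221. 256.]
   resid mm [-0.27  0.07  3.15]
```

Request:
step_arm(
  moves=[
    {"tx": 0.5, "ty": 0.15, "tz": 0.03, "ax": 0.01, "ay": -0.001, "az": 0.006},
    {"tx": 0.91, "ty": 0.3, "tz": 0.07, "ax": 0.01, "ay": -0.001, "az": 0.006},
    {"tx": 0.91, "ty": 0.3, "tz": 0.07, "ax": 0.01, "ay": -0.001, "az": 0.006},
    {"tx": 0.91, "ty": 0.3, "tz": 0.07, "ax": 0.01, "ay": -0.001, "az": 0.006},
    {"tx": 0.91, "ty": 0.3, "tz": 0.07, "ax": 0.01, "ay": -0.001, "az": 0.006},
  ],
)

```text
clock: 6.58
eef_pos: [460.0, -69.6, 268.6]
tcp_rot: [2.962, 0.0, 1.729]
contact_force: [0.7, -0.2, -4.1]
opening: 0.245
grasp_force: 53.4
```

Request:
step_arm(
  moves=[
    {"tx": 0.91, "ty": 0.3, "tz": 0.07, "ax": 0.01, "ay": -0.001, "az": 0.006},
    {"tx": 0.91, "ty": 0.3, "tz": 0.07, "ax": 0.01, "ay": -0.001, "az": 0.006},
    {"tx": 0.91, "ty": 0.3, "tz": 0.07, "ax": 0.01, "ay": -0.001, "az": 0.006},
    {"tx": 0.91, "ty": 0.3, "tz": 0.07, "ax": 0.01, "ay": -0.001, "az": 0.006},
    {"tx": 0.91, "ty": 0.3, "tz": 0.07, "ax": 0.01, "ay": -0.001, "az": 0.006},
  ],
)

```text
clock: 7.2
eef_pos: [482.3, 48.3, 265.4]
tcp_rot: [3.041, 0.002, 1.681]
contact_force: [0.7, 0.4, -3.8]
opening: 0.248
grasp_force: 53.4
```

Request:
step_arm(
  moves=[
    {"tx": 0.91, "ty": 0.3, "tz": 0.07, "ax": 0.01, "ay": -0.001, "az": 0.006},
    {"tx": 0.91, "ty": 0.3, "tz": 0.07, "ax": 0.01, "ay": -0.001, "az": 0.006},
    {"tx": 0.91, "ty": 0.3, "tz": 0.07, "ax": 0.01, "ay": -0.001, "az": 0.006},
    {"tx": 0.91, "ty": 0.3, "tz": 0.07, "ax": 0.01, "ay": -0.001, "az": 0.006},
    {"tx": 0.91, "ty": 0.3, "tz": 0.07, "ax": 0.01, "ay": -0.001, "az": 0.006},
  ],
)

```text
clock: 7.82
eef_pos: [509.8, 165.0, 258.9]
tcp_rot: [3.119, 0.007, 1.634]
contact_force: [0.7, 0.1, -4.1]
opening: 0.25
grasp_force: 53.4
```

Request:
step_arm(
  moves=[
    {"tx": 0.91, "ty": 0.3, "tz": 0.07, "ax": 0.01, "ay": -0.001, "az": 0.006},
    {"tx": 0.6, "ty": 0.2, "tz": 0.04, "ax": 0.01, "ay": -0.001, "az": 0.006},
    {"tx": 0.2, "ty": 0.1, "tz": 0.02, "ax": 0, "ay": 0, "az": 0},
    {"tx": 0, "ty": 0, "tz": 0, "ax": 0, "ay": 0, "az": 0},
  ],
)

```text
clock: 8.32
eef_pos: [522.4, 207.6, 255.4]
tcp_rot: [-3.134, 0.01, 1.616]
contact_force: [0.7, -0.2, -4.1]
opening: 0.25
grasp_force: 53.3
```

```bash
cat > held.py <<'E'
from fit import *
from plan import now,tool,H,rows,BC,BY
import sys
tag=sys.argv[1]
F=R.from_euler('z',BY)
a=now();s=r.sense();print(a[:3,3].round(1),R.from_matrix(a[:3,:3]).as_euler('xyz').round(4),s["contact_force"],s["wrist_torque"])
# nominal filter pose from tcp: filter cols = [tool y, tool x, -tool z]
Fr=np.stack([a[:3,1],a[:3,0],-a[:3,2]],1); o=a[:3,3]-Fr@[0,0,94]
x0=np.r_[o,R.from_matrix(Fr).as_euler('xyz')]
print("nominal",x0[:3].round(1),np.degrees(x0[3:]).round(2))
Qs=[]
for n in("top","scene"):
    p,d=eyes.grab_frame(n);cv2.imwrite(f"{n}raw{tag}.png",p[:,:,::-1]);np.save(n+tag+".npy",d)
    Q=cloud(n,d).reshape(-1,3);l=R.from_euler('xyz',x0[3:]).inv().apply(Q-x0[:3])
    m=(abs(l[:,0])<60)&(abs(l[:,1])<108)&(l[:,2]>-8)&(l[:,2]<60);Q=Q[m];Qs.append(Q)
    x,k,e=fit(Q,x0,[0,1,2,3,4,5]);print(n,x[:3].round(1),np.degrees(x[3:]).round(2),k,e.round(2))
x,k,e=fit(np.vstack(Qs),x0,[0,1,2,3,4,5]);print("both",x[:3].round(1),np.degrees(x[3:]).round(2),k,e.round(2))
E
python3 held.py 2; python3 - <<'E'
import cv2,numpy as np
a=cv2.imread("topraw2.png")[130:250,90:250];b=cv2.imread("sceneraw2.png")[70:190,270:430]
cv2.imwrite("pics/h2.png",np.hstack([cv2.resize(v,(400,300),interpolation=3) for v in(a,b)]))
E
```

```text
[522.4 207.6 255.4] [-3.1338  0.0099  1.616 ] [ 0.6988996  -0.22387818 -4.10791965] [0.02675301 0.01886834 0.00449638]
nominal [521.7 206.6 161.4] [-0.57  0.45  2.59]
top [521.3 209.2 160.1] [-0.36  0.84  2.45] 1257 0.92
scene [518.7 210.3 161.7] [-0.6   0.47  2.73] 909 1.64
both [520.3 209.7 160.7] [-0.17  0.72  2.6 ] 2178 1.34
```

View pics/h2.png

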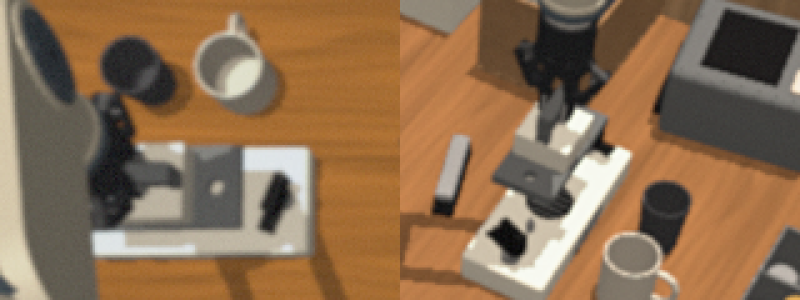

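The filter hangs level above the base, with its visible hole at about (217,187) in the left half. It sits about 3 mm along +y in the grip. I'll centre it and go down to just above the pegs.

```bash
python3 - <<'E'
from plan import *
F=R.from_euler('z',BY).as_matrix()
rows(now(),H(tool(F),[525.2,218.5,179]),5)
E
```

```text
5 rows {'tx': np.float64(0.09), 'ty': np.float64(0.03), 'tz': np.float64(0.61), 'ax': np.float64(-0.001), 'ay': np.float64(0.001), 'az': np.float64(0.001)}
   via [523. 211. 225.]
   via [524. 214. 210.]
   via [525. 216. 195.]
   via [525. 218. 179.]
   resid mm [ 0.03  0.48 -0.25]
```

Request:
step_arm(
  moves=[
    {"tx": 0.09, "ty": 0.03, "tz": 0.61, "ax": -0.001, "ay": 0.001, "az": 0.001},
    {"tx": 0.09, "ty": 0.03, "tz": 0.61, "ax": -0.001, "ay": 0.001, "az": 0.001},
    {"tx": 0.09, "ty": 0.03, "tz": 0.61, "ax": -0.001, "ay": 0.001, "az": 0.001},
    {"tx": 0.09, "ty": 0.03, "tz": 0.61, "ax": -0.001, "ay": 0.001, "az": 0.001},
    {"tx": 0.09, "ty": 0.03, "tz": 0.61, "ax": -0.001, "ay": 0.001, "az": 0.001},
  ],
)

```text
clock: 9.05
eef_pos: [525.4, 218.9, 178.0]
tcp_rot: [3.142, 0.002, 1.608]
contact_force: [0.2, 0.4, -4.1]
opening: 0.249
grasp_force: 53.3
```

Request:
step_arm(
  moves=[
    {"tx": 0, "ty": 0, "tz": 0, "ax": 0, "ay": 0, "az": 0},
    {"tx": 0, "ty": 0, "tz": 0, "ax": 0, "ay": 0, "az": 0},
  ],
)

```text
clock: 9.3
eef_pos: [525.7, 218.8, 179.5]
tcp_rot: [3.141, 0.002, 1.608]
contact_force: [-0.2, -0.2, -3.6]
opening: 0.247
grasp_force: 53.4
```

```bash
python3 held.py 3; python3 - <<'E'
import cv2,numpy as np
from h import *
b=cv2.imread("sceneraw3.png")
b=b[110:190,290:390];a=cv2.imread("topraw3.png")[170:250,140:240]
cv2.imwrite("pics/h3.png",np.hstack([cv2.resize(v,(400,320),interpolation=3) for v in(a,b)]))
Rz=cv2.Rodrigues(np.array([0,0,np.radians(2.3)]))[0]
for z,nm in((50,"base corners"),):
    c=np.array([524,220.7,50])+np.array([[sx*65,sy*155,0] for sx in(1,-1) for sy in(1,-1)])@Rz.T
    print("top",(proj("top",c)-[140,170]).round(1).tolist(),"scene",(proj("scene",c)-[290,110]).round(1).tolist())
    c=np.array([524,220.7,98])+np.array([[sx*45,sy*92,0] for sx in(1,-1) for sy in(1,-1)])@Rz.T
    print("flange@98 top",(4*(proj("top",c)-[140,170])).round(0).tolist(),"scene",(4*(proj("scene",c)-[290,110])+[400,0]).round(0).tolist())
E
```

```text
[525.7 218.8 179.5] [3.1409e+00 1.7000e-03 1.6079e+00] [-0.21158441 -0.24198723 -3.57064969] [-0.01323766  0.00958868  0.00130496]
nominal [525.8 218.7  85.5] [-0.1  -0.04  2.12]
top [525.2 221.2  84. ] [-0.05  0.65  2.12] 1073 0.99
scene [523.  222.7  85.7] [-0.34  0.21  2.8 ] 832 1.7
both [524.1 222.   84.7] [0.16 0.21 2.73] 1909 1.47
top [[-28.7, 19.6], [73.6, 18.1], [-30.8, 62.4], [73.1, 61.1]] scene [[73.1, 20.9], [36.3, 76.6], [42.2, 8.7], [3.6, 62.1]]
flange@98 top [[-58.0, 91.0], [195.0, 88.0], [-63.0, 215.0], [193.0, 211.0]] scene [[651.0, 81.0], [562.0, 214.0], [563.0, 46.0], [470.0, 175.0]]
```

View pics/h3.png

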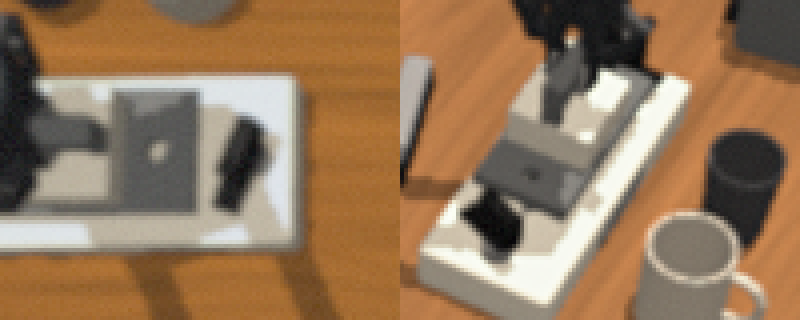

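The flange's right corners at (198,91) and (197,213) agree with the prediction to within about 1 mm, so the lateral alignment looks good. I'll lower it in small steps and watch the force.

Request:
step_arm(
  moves=[
    {"tx": 0, "ty": 0, "tz": 0.25, "ax": 0, "ay": 0, "az": 0},
    {"tx": 0, "ty": 0, "tz": 0.25, "ax": 0, "ay": 0, "az": 0},
  ],
)

```text
clock: 9.65
eef_pos: [525.5, 218.7, 166.6]
tcp_rot: [3.141, 0.002, 1.608]
contact_force: [-0.8, -0.6, -4.1]
opening: 0.249
grasp_force: 53.5
```

Request:
step_arm(
  moves=[
    {"tx": 0, "ty": 0, "tz": 0.2, "ax": 0, "ay": 0, "az": 0},
    {"tx": 0, "ty": 0, "tz": 0, "ax": 0, "ay": 0, "az": 0},
  ],
)

```text
clock: 9.9
eef_pos: [525.1, 218.6, 161.1]
tcp_rot: [-3.141, 0.002, 1.608]
contact_force: [0.1, -1.1, -3.8]
opening: 0.25
grasp_force: 53.3
```

Request:
step_arm(
  moves=[
    {"tx": 0, "ty": 0, "tz": 0.15, "ax": 0, "ay": 0, "az": 0},
    {"tx": 0, "ty": 0, "tz": 0, "ax": 0, "ay": 0, "az": 0},
  ],
)

```text
clock: 10.15
eef_pos: [525.3, 218.6, 157.8]
tcp_rot: [-3.142, 0.002, 1.608]
contact_force: [0.7, -0.1, -4.0]
opening: 0.248
grasp_force: 53.4
```

Request:
step_arm(
  moves=[
    {"tx": 0, "ty": 0, "tz": 0.15, "ax": 0, "ay": 0, "az": 0},
    {"tx": 0, "ty": 0, "tz": 0.15, "ax": 0, "ay": 0, "az": 0},
  ],
)

```text
clock: 10.4
eef_pos: [525.5, 218.7, 150.4]
tcp_rot: [3.141, 0.002, 1.608]
contact_force: [0.1, 0.4, -4.3]
opening: 0.25
grasp_force: 53.3
```

Request:
step_arm(
  moves=[
    {"tx": 0, "ty": 0, "tz": 0.1, "ax": 0, "ay": 0, "az": 0},
    {"tx": 0, "ty": 0, "tz": 0, "ax": 0, "ay": 0, "az": 0},
  ],
)

```text
clock: 10.65
eef_pos: [525.3, 218.6, 147.7]
tcp_rot: [-3.142, 0.002, 1.608]
contact_force: [-0.7, -0.6, -3.8]
opening: 0.25
grasp_force: 53.3
```

Request:
step_arm(
  moves=[
    {"tx": 0, "ty": 0, "tz": 0.06, "ax": 0, "ay": 0, "az": 0},
    {"tx": 0, "ty": 0, "tz": 0, "ax": 0, "ay": 0, "az": 0},
  ],
)

```text
clock: 10.9
eef_pos: [525.4, 218.7, 146.5]
tcp_rot: [3.141, 0.002, 1.608]
contact_force: [0.4, 0.5, -3.8]
opening: 0.247
grasp_force: 53.3
```

Request:
step_arm(
  moves=[
    {"tx": 0, "ty": 0, "tz": 0.05, "ax": 0, "ay": 0, "az": 0},
    {"tx": 0, "ty": 0, "tz": 0, "ax": 0, "ay": 0, "az": 0},
  ],
)

```text
clock: 11.15
eef_pos: [525.6, 218.7, 145.4]
tcp_rot: [3.141, 0.002, 1.608]
contact_force: [-0.4, -0.2, -1.8]
opening: 0.248
grasp_force: 53.5
```

Request:
step_arm(
  moves=[
    {"tx": 0, "ty": 0, "tz": 0.04, "ax": 0, "ay": 0, "az": 0},
    {"tx": 0, "ty": 0, "tz": 0, "ax": 0, "ay": 0, "az": 0},
  ],
)

```text
clock: 11.4
eef_pos: [525.6, 218.8, 145.3]
tcp_rot: [3.141, 0.001, 1.608]
contact_force: [-3.8, -1.0, 7.6]
opening: 0.245
grasp_force: 54.8
```

Seated: the force turned from -4 N to +7.6 N at the expected height. Releasing and rising.

Request:
step_arm(
  moves=[
    {"tx": 0, "ty": 0, "tz": 0, "ax": 0, "ay": 0, "az": 0},
    {"tx": 0, "ty": 0, "tz": 0, "ax": 0, "ay": 0, "az": 0},
    {"tx": 0, "ty": 0, "tz": 0, "ax": 0, "ay": 0, "az": 0},
  ],
  gripper=0.7,
)

```text
clock: 11.78
eef_pos: [525.6, 218.7, 144.3]
tcp_rot: [3.141, 0.002, 1.608]
contact_force: [-0.3, -0.5, -0.5]
opening: 0.699
grasp_force: 0.0
```

Request:
step_arm(
  moves=[
    {"tx": 0, "ty": 0, "tz": -0.4, "ax": 0, "ay": 0, "az": 0},
    {"tx": 0, "ty": 0, "tz": -0.8, "ax": 0, "ay": 0, "az": 0},
    {"tx": 0, "ty": 0, "tz": -0.8, "ax": 0, "ay": 0, "az": 0},
    {"tx": 0, "ty": 0, "tz": -0.4, "ax": 0, "ay": 0, "az": 0},
  ],
)

```text
clock: 12.28
eef_pos: [526.0, 219.0, 205.9]
tcp_rot: [3.139, 0.001, 1.608]
contact_force: [0.5, -0.1, -0.3]
opening: 0.703
grasp_force: 0.0
```

```bash
sed -i 's/^BC=.*;BY/BC=np.array([524.7,221.,50.]);BY/' plan.py
cat >> plan.py <<'E'
def down(az):  # tool down, tool y at azimuth az (deg)
    a=np.radians(az);y=np.array([np.cos(a),np.sin(a),0]);z=np.array([0,0,-1.]);return np.stack([np.cross(y,z),y,z],1)
def knob(s): return BC+s*125*np.array([-np.sin(BY),np.cos(BY),0])
E
python3 held.py 4; python3 - <<'E'
from plan import *
s=r.sense();print(s["qpos"],s["opening"])
k=knob(1);k[2]=195;print(k);C=rows(now(),H(down(82.5),k))
E
```

```text
[526.  219.  205.9] [3.1393e+00 1.0000e-03 1.6078e+00] [ 0.45579208 -0.14706234 -0.26311173] [ 0.0050568  -0.02355434 -0.03032632]
nominal [526.2 218.9 111.9] [-0.06 -0.13  2.12]
top [502.3 224.3  84.1] [ 4.39 19.95  4.95] 407 3.14
scene [498.2 222.8  93.5] [-0.52 -5.96  2.81] 316 1.78
both [550.8 228.   86.6] [ -0.51 -23.51  11.14] 727 3.66
[ 0.39291916  0.32151783  1.80300239 -0.00206852  1.01505321  0.3569253 ] 0.7026922432339401
[519.68352593 345.89929939 195.        ]
8 rows {'tx': np.float64(0.57), 'ty': np.float64(0.39), 'tz': np.float64(0.05), 'ax': np.float64(0.0), 'ay': np.float64(0.0), 'az': np.float64(-0.112)}
   via [545. 267. 202.]
   via [544. 301. 199.]
   via [530. 332. 197.]
   via [519. 346. 195.]
   resid mm [ 0.31 -0.14 -0.47]
```

Request:
step_arm(
  moves=[
    {"tx": 0.57, "ty": 0.39, "tz": 0.05, "ax": 0, "ay": 0, "az": -0.112},
    {"tx": 0.57, "ty": 0.39, "tz": 0.05, "ax": 0, "ay": 0, "az": -0.112},
    {"tx": 0.57, "ty": 0.39, "tz": 0.05, "ax": 0, "ay": 0, "az": -0.112},
    {"tx": 0.57, "ty": 0.39, "tz": 0.05, "ax": 0, "ay": 0, "az": -0.112},
  ],
)

```text
clock: 12.88
eef_pos: [545.2, 283.8, 198.2]
tcp_rot: [-3.14, 0.001, 2.317]
contact_force: [-0.6, 0.4, 0.7]
opening: 0.704
grasp_force: 0.0
```

Request:
step_arm(
  moves=[
    {"tx": 0.57, "ty": 0.39, "tz": 0.05, "ax": 0, "ay": 0, "az": -0.112},
    {"tx": 0.57, "ty": 0.39, "tz": 0.05, "ax": 0, "ay": 0, "az": -0.112},
    {"tx": 0.57, "ty": 0.39, "tz": 0.05, "ax": 0, "ay": 0, "az": -0.112},
    {"tx": 0.57, "ty": 0.39, "tz": 0.05, "ax": 0, "ay": 0, "az": -0.112},
    {"tx": 0, "ty": 0, "tz": 0, "ax": 0, "ay": 0, "az": 0},
  ],
)

```text
clock: 13.5
eef_pos: [517.8, 346.2, 193.1]
tcp_rot: [-3.139, -0.001, 3.016]
contact_force: [-0.7, -0.6, 0.1]
opening: 0.7
grasp_force: 0.0
```

```bash
python3 - <<'E'
from fit import *
from plan import *
print(r.sense()["eef_pos"],r.sense()["tcp_rot"])
x0=[524.7,221,50,0,0,BY]
for n in("top","scene"):
    p,d=eyes.grab_frame(n);cv2.imwrite(n+"raw5.png",p[:,:,::-1])
    Q=cloud(n,d).reshape(-1,3);l=R.from_euler('z',BY).inv().apply(Q-x0[:3])
    m=(abs(l[:,0])<60)&(abs(l[:,1])<96)&(l[:,2]>5)&(l[:,2]<60)
    x,k,e=fit(Q[m],x0,[0,1,2,3,4,5]);print(n,x[:3].round(1),np.degrees(x[3:]).round(2),k,e.round(2))
a=cv2.imread("topraw5.png")[120:250,80:240];b=cv2.imread("sceneraw5.png")[80:210,260:420]
cv2.imwrite("pics/h5.png",np.hstack([cv2.resize(v,(400,325),interpolation=3) for v in(a,b)]))
k=knob(1);k[2]=106;C=rows(now(),H(down(82.5),k))
E
```

```text
[517.82702049 346.15094904 193.13309203] [-3.13904077e+00 -5.34061978e-04  3.01550336e+00]
top [526.  221.   49.8] [0.02 0.07 1.93] 1608 1.18
scene [523.2 222.3  51.1] [-0.33 -0.28  2.51] 807 1.77
4 rows {'tx': np.float64(-0.01), 'ty': np.float64(0.01), 'tz': np.float64(0.88), 'ax': np.float64(-0.0), 'ay': np.float64(0.0), 'az': np.float64(0.0)}
   via [519. 346. 150.]
   via [520. 346. 128.]
   via [520. 346. 106.]
   resid mm [-0.15 -0.17  0.43]
```

View pics/h5.png

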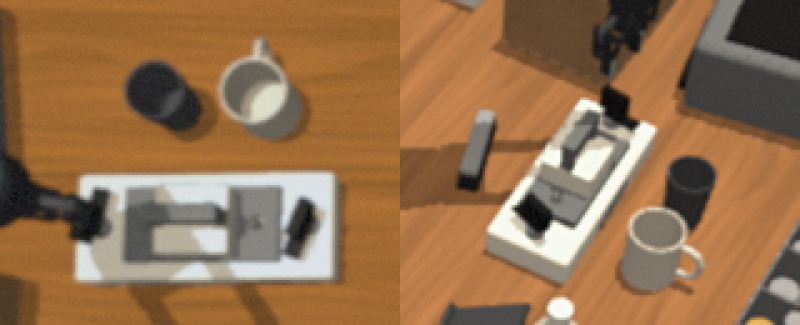

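The filter sits flat (height 50, tilt about 0), with the peg tip visible in its hole at (258,222). Moving down onto the left knob at (95,215).

Request:
step_arm(
  moves=[
    {"tx": -0.01, "ty": 0.01, "tz": 0.88, "ax": 0, "ay": 0, "az": 0},
    {"tx": -0.01, "ty": 0.01, "tz": 0.88, "ax": 0, "ay": 0, "az": 0},
    {"tx": -0.01, "ty": 0.01, "tz": 0.88, "ax": 0, "ay": 0, "az": 0},
    {"tx": -0.01, "ty": 0.01, "tz": 0.86, "ax": 0, "ay": 0, "az": 0},
    {"tx": 0, "ty": 0, "tz": 0, "ax": 0, "ay": 0, "az": 0},
  ],
)

```text
clock: 14.22
eef_pos: [519.3, 345.1, 104.9]
tcp_rot: [-3.138, -0.002, 3.012]
contact_force: [0.9, -0.2, 0.2]
opening: 0.7
grasp_force: 0.0
```

Request:
step_arm(
  moves=[
    {"tx": 0, "ty": 0, "tz": 0, "ax": 0, "ay": 0, "az": 0},
    {"tx": 0, "ty": 0, "tz": 0, "ax": 0, "ay": 0, "az": 0},
    {"tx": 0, "ty": 0, "tz": 0, "ax": 0, "ay": 0, "az": 0},
    {"tx": 0, "ty": 0, "tz": 0, "ax": 0, "ay": 0, "az": 0},
    {"tx": 0, "ty": 0, "tz": 0, "ax": 0, "ay": 0, "az": 0},
  ],
  gripper=0,
  newtons=30,
)

```text
clock: 14.85
eef_pos: [520.5, 347.2, 107.7]
tcp_rot: [3.142, 0.002, 3.015]
contact_force: [-0.6, 1.2, 5.7]
opening: 0.182
grasp_force: 32.6
```

Request:
step_arm(
  moves=[
    {"tx": 0, "ty": 0, "tz": 0, "ax": 0, "ay": 0, "az": 0.07},
    {"tx": 0, "ty": 0, "tz": 0, "ax": 0, "ay": 0, "az": 0.08},
    {"tx": 0, "ty": 0, "tz": 0, "ax": 0, "ay": 0, "az": 0.08},
    {"tx": 0, "ty": 0, "tz": 0, "ax": 0, "ay": 0, "az": 0.08},
    {"tx": 0, "ty": 0, "tz": 0, "ax": 0, "ay": 0, "az": 0.08},
  ],
)

```text
clock: 15.48
eef_pos: [520.1, 346.5, 107.7]
tcp_rot: [-3.141, 0.002, 2.399]
contact_force: [-1.5, -1.4, 10.2]
opening: 0.177
grasp_force: 32.9
```

Request:
step_arm(
  moves=[
    {"tx": 0, "ty": 0, "tz": 0, "ax": 0, "ay": 0, "az": 0.08},
    {"tx": 0, "ty": 0, "tz": 0, "ax": 0, "ay": 0, "az": 0.08},
    {"tx": 0, "ty": 0, "tz": 0, "ax": 0, "ay": 0, "az": 0.08},
    {"tx": 0, "ty": 0, "tz": 0, "ax": 0, "ay": 0, "az": 0.08},
    {"tx": 0, "ty": 0, "tz": 0, "ax": 0, "ay": 0, "az": 0.08},
  ],
)

```text
clock: 16.1
eef_pos: [519.4, 346.0, 107.6]
tcp_rot: [-3.141, 0.003, 1.77]
contact_force: [-6.0, -3.2, 11.4]
opening: 0.186
grasp_force: 33.4
```

```bash
python3 - <<'E'
from plan import *
s=r.sense();a=now();print(a[:3,3],"tool y az",np.degrees(np.arctan2(a[1,1],a[0,1])),s["contact_force"],s["wrist_torque"],s["opening"],s["grasp_force"])
E
```

```text
[519.35691971 346.01923048 107.62146759] tool y az 11.43930086377279 [-6.00612546 -3.19384297 11.39698238] [-0.46796862  0.91562887  0.09484032] 0.18625920484888703 33.3781635761261
```

Request:
step_arm(
  moves=[
    {"tx": 0, "ty": 0, "tz": 0, "ax": 0, "ay": 0, "az": 0.05},
    {"tx": 0, "ty": 0, "tz": 0, "ax": 0, "ay": 0, "az": 0.05},
    {"tx": 0, "ty": 0, "tz": 0, "ax": 0, "ay": 0, "az": 0.03},
    {"tx": 0, "ty": 0, "tz": 0, "ax": 0, "ay": 0, "az": 0},
  ],
)

```text
clock: 16.6
eef_pos: [519.2, 345.8, 107.7]
tcp_rot: [-3.141, 0.003, 1.572]
contact_force: [-6.7, -3.4, 13.5]
opening: 0.184
grasp_force: 48.0
```

```bash
python3 - <<'E'
from plan import *
s=r.sense();a=now();print(a[:3,3],"tool y az",np.degrees(np.arctan2(a[1,1],a[0,1])),s["contact_force"],s["wrist_torque"],s["opening"],s["grasp_force"])
E
```

```text
[519.15288654 345.83665034 107.65182763] tool y az 0.05020404836685703 [-6.69902072 -3.43484907 13.47022283] [-0.60944437  0.99840212  0.98659077] 0.18368662755603501 48.01648199558258
```

End stop reached: torque rose to 1 N m. Releasing and rising.

Request:
step_arm(
  moves=[
    {"tx": 0, "ty": 0, "tz": 0, "ax": 0, "ay": 0, "az": 0},
    {"tx": 0, "ty": 0, "tz": 0, "ax": 0, "ay": 0, "az": 0},
    {"tx": 0, "ty": 0, "tz": 0, "ax": 0, "ay": 0, "az": 0},
  ],
  gripper=0.6,
)

```text
clock: 16.98
eef_pos: [519.9, 346.5, 106.4]
tcp_rot: [3.141, 0.002, 1.57]
contact_force: [-0.4, 0.3, 0.2]
opening: 0.601
grasp_force: 0.0
```

Request:
step_arm(
  moves=[
    {"tx": 0, "ty": 0, "tz": -0.5, "ax": 0, "ay": 0, "az": 0},
    {"tx": 0, "ty": 0, "tz": -0.9, "ax": 0, "ay": 0, "az": 0},
    {"tx": 0, "ty": 0, "tz": -0.9, "ax": 0, "ay": 0, "az": 0},
    {"tx": 0, "ty": 0, "tz": -0.9, "ax": 0, "ay": 0, "az": 0},
    {"tx": 0, "ty": 0, "tz": -0.9, "ax": 0, "ay": 0, "az": 0},
  ],
)

```text
clock: 17.6
eef_pos: [520.0, 346.7, 210.7]
tcp_rot: [3.141, 0.001, 1.57]
contact_force: [0.8, 1.3, -0.1]
opening: 0.605
grasp_force: 0.0
```

```bash
python3 - <<'E'
from plan import *
k=knob(-1);k[2]=205;print(k);C=rows(now(),H(down(69.3),k))
E
```

```text
[529.71647407  96.10070061 205.        ]
10 rows {'tx': np.float64(-0.93), 'ty': np.float64(-0.52), 'tz': np.float64(0.02), 'ax': np.float64(0.0), 'ay': np.float64(0.0), 'az': np.float64(-0.077)}
   via [490. 273. 209.]
   via [488. 194. 208.]
   via [502. 142. 207.]
   via [528.  96. 206.]
   resid mm [ 1.32 -0.15 -1.01]
```

Request:
step_arm(
  moves=[
    {"tx": -0.93, "ty": -0.52, "tz": 0.02, "ax": 0, "ay": 0, "az": -0.077},
    {"tx": -0.93, "ty": -0.52, "tz": 0.02, "ax": 0, "ay": 0, "az": -0.077},
    {"tx": -0.93, "ty": -0.52, "tz": 0.02, "ax": 0, "ay": 0, "az": -0.077},
    {"tx": -0.93, "ty": -0.52, "tz": 0.02, "ax": 0, "ay": 0, "az": -0.077},
    {"tx": -0.93, "ty": -0.52, "tz": 0.02, "ax": 0, "ay": 0, "az": -0.077},
  ],
)

```text
clock: 18.23
eef_pos: [484.9, 219.4, 207.6]
tcp_rot: [3.141, 0.002, 2.179]
contact_force: [-0.1, -0.5, 0.5]
opening: 0.6
grasp_force: 0.0
```

Request:
step_arm(
  moves=[
    {"tx": -0.93, "ty": -0.52, "tz": 0.02, "ax": 0, "ay": 0, "az": -0.077},
    {"tx": -0.93, "ty": -0.52, "tz": 0.02, "ax": 0, "ay": 0, "az": -0.077},
    {"tx": -0.93, "ty": -0.52, "tz": 0.02, "ax": 0, "ay": 0, "az": -0.077},
    {"tx": -0.93, "ty": -0.52, "tz": 0.02, "ax": 0, "ay": 0, "az": -0.077},
    {"tx": -0.93, "ty": -0.52, "tz": 0.02, "ax": 0, "ay": 0, "az": -0.077},
  ],
)

```text
clock: 18.85
eef_pos: [528.7, 95.4, 205.4]
tcp_rot: [-3.141, 0.002, 2.783]
contact_force: [0.5, 0.4, -0.2]
opening: 0.602
grasp_force: 0.0
```

Request:
step_arm(
  moves=[
    {"tx": 0, "ty": 0, "tz": 0, "ax": 0, "ay": 0, "az": 0},
  ],
)

```text
clock: 18.98
eef_pos: [529.2, 95.1, 205.3]
tcp_rot: [-3.141, 0.002, 2.778]
contact_force: [-0.6, 0.0, -0.0]
opening: 0.601
grasp_force: 0.0
```

```bash
python3 - <<'E'
from plan import *
k=knob(-1);k[2]=107;C=rows(now(),H(down(69.3),k))
E
```

```text
5 rows {'tx': np.float64(0.0), 'ty': np.float64(0.01), 'tz': np.float64(0.79), 'ax': np.float64(-0.0), 'ay': np.float64(0.0), 'az': np.float64(-0.0)}
   via [529.  96. 166.]
   via [530.  96. 146.]
   via [530.  96. 126.]
   via [530.  96. 107.]
   resid mm [-0.12 -0.01  0.5 ]
```

Request:
step_arm(
  moves=[
    {"tx": 0, "ty": 0.01, "tz": 0.79, "ax": 0, "ay": 0, "az": 0},
    {"tx": 0, "ty": 0.01, "tz": 0.79, "ax": 0, "ay": 0, "az": 0},
    {"tx": 0, "ty": 0.01, "tz": 0.79, "ax": 0, "ay": 0, "az": 0},
    {"tx": 0, "ty": 0.01, "tz": 0.79, "ax": 0, "ay": 0, "az": 0},
    {"tx": 0, "ty": 0.01, "tz": 0.79, "ax": 0, "ay": 0, "az": 0},
  ],
)

```text
clock: 19.6
eef_pos: [528.6, 98.0, 105.6]
tcp_rot: [-3.141, 0.001, 2.778]
contact_force: [0.1, 0.4, -0.2]
opening: 0.6
grasp_force: 0.0
```

Request:
step_arm(
  moves=[
    {"tx": 0, "ty": 0, "tz": 0, "ax": 0, "ay": 0, "az": 0},
    {"tx": 0, "ty": 0, "tz": 0, "ax": 0, "ay": 0, "az": 0},
    {"tx": 0, "ty": 0, "tz": 0, "ax": 0, "ay": 0, "az": 0},
    {"tx": 0, "ty": 0, "tz": 0, "ax": 0, "ay": 0, "az": 0},
    {"tx": 0, "ty": 0, "tz": 0, "ax": 0, "ay": 0, "az": 0},
  ],
  gripper=0,
  newtons=30,
)

```text
clock: 20.23
eef_pos: [529.1, 97.7, 106.5]
tcp_rot: [-3.141, 0.001, 2.779]
contact_force: [-3.1, 4.4, 7.4]
opening: 0.184
grasp_force: 32.9
```

Request:
step_arm(
  moves=[
    {"tx": 0, "ty": 0, "tz": 0, "ax": 0, "ay": 0, "az": 0.07},
    {"tx": 0, "ty": 0, "tz": 0, "ax": 0, "ay": 0, "az": 0.08},
    {"tx": 0, "ty": 0, "tz": 0, "ax": 0, "ay": 0, "az": 0.08},
    {"tx": 0, "ty": 0, "tz": 0, "ax": 0, "ay": 0, "az": 0.08},
    {"tx": 0, "ty": 0, "tz": 0, "ax": 0, "ay": 0, "az": 0.08},
  ],
)

```text
clock: 20.85
eef_pos: [529.1, 97.7, 106.6]
tcp_rot: [3.141, 0.002, 2.163]
contact_force: [-2.4, 5.2, 6.5]
opening: 0.181
grasp_force: 33.1
```

```bash
python3 - <<'E'
from plan import *
s=r.sense();a=now();print(a[:3,3],"tool y az",np.degrees(np.arctan2(a[1,1],a[0,1])),s["contact_force"],s["wrist_torque"],s["opening"],s["grasp_force"])
E
```

```text
[529.12595369  97.69076515 106.5763236 ] tool y az 33.908162992835884 [-2.44023965  5.23761029  6.54860497] [0.77297529 0.51277387 0.01524401] 0.18103796467052366 33.05501461029053
```

Request:
step_arm(
  moves=[
    {"tx": 0, "ty": 0, "tz": 0, "ax": 0, "ay": 0, "az": 0.08},
    {"tx": 0, "ty": 0, "tz": 0, "ax": 0, "ay": 0, "az": 0.08},
    {"tx": 0, "ty": 0, "tz": 0, "ax": 0, "ay": 0, "az": 0.08},
    {"tx": 0, "ty": 0, "tz": 0, "ax": 0, "ay": 0, "az": 0.08},
    {"tx": 0, "ty": 0, "tz": 0, "ax": 0, "ay": 0, "az": 0.04},
  ],
)

```text
clock: 21.48
eef_pos: [529.2, 97.7, 106.6]
tcp_rot: [3.14, 0.001, 1.598]
contact_force: [-2.8, 5.3, 5.6]
opening: 0.183
grasp_force: 34.5
```

Request:
step_arm(
  moves=[
    {"tx": 0, "ty": 0, "tz": 0, "ax": 0, "ay": 0, "az": 0.02},
    {"tx": 0, "ty": 0, "tz": 0, "ax": 0, "ay": 0, "az": 0.01},
    {"tx": 0, "ty": 0, "tz": 0, "ax": 0, "ay": 0, "az": 0},
  ],
)

```text
clock: 21.85
eef_pos: [529.2, 97.5, 106.6]
tcp_rot: [3.14, 0.002, 1.556]
contact_force: [-2.9, 3.4, 7.7]
opening: 0.179
grasp_force: 58.2
```

```bash
python3 - <<'E'
from plan import *
s=r.sense();a=now();print(a[:3,3],"tool y az",np.degrees(np.arctan2(a[1,1],a[0,1])),s["contact_force"],s["wrist_torque"],s["opening"],s["grasp_force"])
E
```

```text
[529.1969645   97.48113728 106.64857149] tool y az -0.8340233387036458 [-2.94719744  3.36773015  7.74525255] [0.62616092 0.55313888 1.08426217] 0.17882040144494438 58.175267237238586
```

End stop reached, with torque at 1.08 N m. Letting go, rising and checking.

Request:
step_arm(
  moves=[
    {"tx": 0, "ty": 0, "tz": 0, "ax": 0, "ay": 0, "az": 0},
    {"tx": 0, "ty": 0, "tz": 0, "ax": 0, "ay": 0, "az": 0},
    {"tx": 0, "ty": 0, "tz": 0, "ax": 0, "ay": 0, "az": 0},
  ],
  gripper=0.6,
)

```text
clock: 22.22
eef_pos: [528.9, 97.0, 105.7]
tcp_rot: [3.141, 0.002, 1.554]
contact_force: [0.4, 0.0, -0.0]
opening: 0.598
grasp_force: 0.0
```

Request:
step_arm(
  moves=[
    {"tx": 0, "ty": 0, "tz": -0.5, "ax": 0, "ay": 0, "az": 0},
    {"tx": 0, "ty": 0, "tz": -0.9, "ax": 0, "ay": 0, "az": 0},
    {"tx": 0, "ty": 0, "tz": -0.9, "ax": 0, "ay": 0, "az": 0},
    {"tx": 0, "ty": 0, "tz": -0.9, "ax": 0, "ay": 0, "az": 0},
    {"tx": 0, "ty": 0, "tz": -0.9, "ax": 0, "ay": 0, "az": 0},
  ],
)

```text
clock: 22.85
eef_pos: [528.8, 97.3, 209.9]
tcp_rot: [3.14, 0.002, 1.554]
contact_force: [0.3, 0.2, -0.5]
opening: 0.604
grasp_force: 0.0
```

Request:
step_arm(
  moves=[
    {"tx": -0.9, "ty": -0.9, "tz": -0.6, "ax": 0, "ay": 0, "az": 0},
    {"tx": -0.9, "ty": -0.9, "tz": -0.6, "ax": 0, "ay": 0, "az": 0},
    {"tx": -0.9, "ty": -0.9, "tz": -0.6, "ax": 0, "ay": 0, "az": 0},
    {"tx": -0.9, "ty": -0.9, "tz": 0, "ax": 0, "ay": 0, "az": 0},
    {"tx": -0.9, "ty": -0.9, "tz": 0, "ax": 0, "ay": 0, "az": 0},
  ],
)

```text
clock: 23.48
eef_pos: [413.7, -13.9, 254.4]
tcp_rot: [3.14, 0.002, 1.554]
contact_force: [-0.7, -0.6, 0.1]
opening: 0.598
grasp_force: 0.0
```

```bash
python3 - <<'E'
from fit import *
from plan import *
x0=[524.7,221,50,0,0,BY]
for n in("top","scene"):
    p,d=eyes.grab_frame(n);cv2.imwrite(n+"raw6.png",p[:,:,::-1])
    Q=cloud(n,d).reshape(-1,3);l=R.from_euler('z',BY).inv().apply(Q-x0[:3])
    m=(abs(l[:,0])<60)&(abs(l[:,1])<96)&(l[:,2]>5)&(l[:,2]<60)
    x,k,e=fit(Q[m],x0,[0,1,2,3,4,5]);print(n,x[:3].round(1),np.degrees(x[3:]).round(2),k,e.round(2))
    for s in(1,-1):
        q=Q[(np.linalg.norm(Q[:,:2]-knob(s)[:2],axis=1)<40)&(Q[:,2]>90)&(Q[:,2]<125)]
        print(" knob",s,len(q),cv2.minAreaRect(q[:,:2].astype(np.float32)))
a=cv2.imread("topraw6.png")[130:250,90:250];b=cv2.imread("sceneraw6.png")[100:220,260:420]
cv2.imwrite("pics/h6.png",np.hstack([cv2.resize(v,(400,300),interpolation=3) for v in(a,b)]))
E
```

```text
top [525.7 221.   49.7] [0.11 0.11 1.72] 1018 1.33
 knob 1 125 ((519.1851196289062, 344.87310791015625), (15.600125312805176, 46.90643310546875), 0.6425932049751282)
 knob -1 80 ((530.1383056640625, 95.92364501953125), (13.028580665588379, 47.341941833496094), 2.38908052444458)
scene [523.2 222.   51.3] [0.06 0.08 2.06] 802 1.74
 knob 1 74 ((518.7189331054688, 348.79144287109375), (61.55723190307617, 16.90440559387207), 88.00997924804688)
 knob -1 85 ((527.6669311523438, 95.36418914794922), (17.4693546295166, 51.333740234375), 3.9437007904052734)
```

View pics/h6.png

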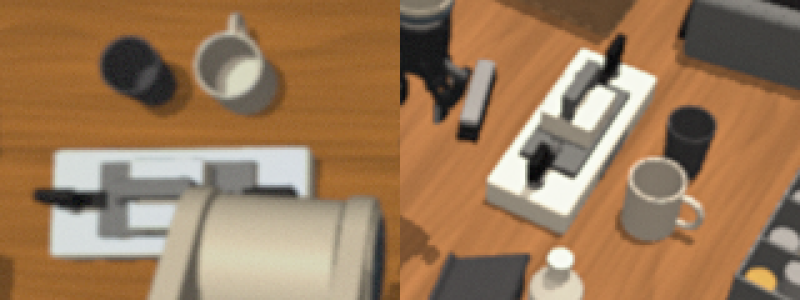

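Both knobs now point along the base's length with their tongues over the flange: (75,200) in the left half, (540,160) and (615,55) in the right half. The filter is flat, and the mug, pen pot and bottle stand untouched.

```bash
python3 -c "
from rig import workorder
print(workorder.sign_off())"
```

```text
the job is handed in; nothing more can be done
None
```

The filter unit is fully home and flat on the base, both clamps are turned to their end stops, the gripper is clear, and the job was handed in at about 23.5 s; no verdict came back.

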